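# Unlock the grill's sprung stop knob and open its ash drawer

### The job

The ash drawer of the small charcoal grill is locked by the sprung red knob on the grill's front deck. Pull the knob straight up all the way to its stop, turn it clockwise (seen from above) until it clicks over and stays up by itself, and let go of it; then pull the ash drawer out fully, to its stop, and let go. Leave the bowl, the pepper mill and the tongs where they are.

Things in the scene. Friction and masses are not known exactly. Their poses are not given: they have to be found in the camera images.
- grill: Stainless charcoal grill, fixed, 280 mm deep (x -120 to 160), 380 wide (y +-190). Origin on the ledge, 120 mm behind its front's middle; x points from front to back (the drawer opens to -x), y left, z up. Front deck (x -120 to 0) 70 mm high, firebox behind it 109 mm high. Knob axis at x -80, y -110, on a collar 42 mm across, 12 high. Deck dots: white = knob locked, green = parked direction.
- knob_grip (a point): On the red knob's axis, 12 mm below its top: a TCP point for a grasp from above (fingertips 19 mm lower stay 3 mm clear of the flange). Knob: upright bar 36 mm long (this frame's x), 14 thick (y), 34 high, on a flange 36 mm across. At home this point is 111 mm above the ledge and the bar lies along the grill's x axis. It rises and turns with the knob.
- stem (a joint): Height (m) the knob is pulled: 0 home (drawer locked), 0.022 at its upper stop. A spring pulls it down, 6 N at home, 10.4 N at the stop, plus 40 N per m/s of drag. It turns only when raised over 0.0175; let go when turned, it sinks to about 0.0165 and stays there, parked.
- knob (a joint): Turn (rad) of the knob, clockwise seen from above: 0 home, 1.2 (69 degrees) parked, against an end stop. A two-way detent (about 0.12 N m) pushes it back to 0 below half way (0.6) and on to 1.2 beyond half way. Let go below half way it drops home again.
- drawer (a joint): How far (m) the ash drawer is out: 0 shut, 0.09 at its stop. While the knob is down, a pin stops it after 3 to 5 mm. Slides with about 1.5 N of friction plus 6 N per m/s and stays where it is left.
- drawer_handle (a point): Middle of the drawer's dark bar handle: 100 mm long along the grill's y axis, 11 mm thick, its centre 35 mm in front of the drawer's face (a finger fits between) and 42 mm above the ledge, 60 mm left of the drawer's middle. Can be pinched from above, fingers closing along the grill's x. Moves with the drawer; axes as the grill's.
- bowl: Loose stainless bowl, 140 mm across, 55 mm high, standing beside the grill. Origin under its centre. Leave alone.
- pepper_mill: Loose glass pepper mill with a steel top, 54 mm across, 152 mm high, standing beside the grill. Origin under its centre. Leave alone.
- tongs: Loose blue plastic tongs lying flat, about 250 mm long (x axis), 60 mm wide, 12 mm high, origin on the ledge under the middle. Leave alone.

How it is judged:
By the outcome, as a careful person would: the job done as asked, in the order asked, and still so for the second after the job is handed in, with the robot touching nothing.
It also fails if it takes over 54 s, if anything falls off the work surface, if the arm or the gripper's body presses on something with over 40 N, if the wrist force passes 120 N, or if a joint passes its speed limit or range.

### The arm

A 7-joint arm with a two-finger parallel gripper is mounted at the origin on the work surface. World frame = base frame: x ahead of the robot, y to its left, z up, the work surface at z = 0. Lengths are in mm, angles in rad, forces in N, time in s.
With the tool pointing down it reaches from about 400 to 875 mm from the base axis. Payload 4.4 kg.
Tool frame: the origin (TCP) lies between the finger pads, 19 mm behind the fingertips; this is the grasp point; x points along the fingers, z is the direction in which the jaws open and shut, and the axes are right-handed (so a half turn about x gives the same grasp; the last joint's range is limited). The gripper opens to 85 mm and grips with 20 to 120 N. Pads are 22 mm wide; open, the fingers measure 114 mm over their backs; the gripper's body (76 mm by 85 mm) begins 54 mm behind the grasp point. The pads swing forward as they close: fully open they stand 13 mm farther back than shut.
Start: joints at [-1.373, 0.628, 0.038, 1.517, -0.027, 0.996, -0.02], TCP at [169.464, 627.535, 250.013] pointing down, gripper open.
Joint ranges: [-3.06, 3.06], [-0.37, 2.12], [-1.25, 1.32], [0.18, 2.47], [-1.1, 4.24], [0.23, 1.98], [-2.94, 2.94]. Speed limits (rad/s): [2.57, 2.57, 3.14, 3.14, 3.14, 3.14, 3.14].

### API

Orientations are given as [roll, pitch, yaw] about the fixed x, y, z axes, in that order (R = Rz(yaw) Ry(pitch) Rx(roll)).
In Python, from cell import ctrl gives the robot as it stands. The module is installed in compiled form; this text tells all that it offers.
- The arm moves only by the tool servo_tool, never from a script. Its argument "rows" is a list of rows, each an object of numbers: "dx", "dy", "dz": the shift along the tool's x, y, z in units of 750 mm (1.0 is 750 mm); "wx", "wy", "wz": the turn, a rotation vector about the tool's x, y, z in units of 6 degrees (1.0 is 6 degrees); "fingers": the closure, from 0 (fully open) to 1 (shut). In form: [{"dx": .., "dy": .., "dz": .., "wx": .., "wy": .., "wz": .., "fingers": ..}, ...]. A call has 1 to 5 rows; each row shifts and turns the commanded pose from where the row before left it, along the tool's axes as they then stand; what a row does not reach is not made up. A row lasts 1/8 s, in which the tool goes at most 62.5 mm and 10.7 degrees, less where a joint would pass 70% of its speed; a pose out of reach is approached as far as the arm can. A call with a number of a shift or a turn outside -1 to 1 is refused whole. A call with a gripper value outside its range is refused whole. The fingers move at their own pace and stop on an object; the grip force is fixed at half the most. Time passes only in rows, so rows that do not move let the fingers close. It gives the time, the measured TCP pose, the force and the opening at its end, in the units of the state.
- ctrl.read_state(): the state, without advancing time (a new reading comes with each control period).
- ctrl.get_image(name): name is "side" or "top" or "wrist"; returns the picture (384x512x3 uint8, red, green, blue); there is no depth.
- ctrl.camera_info(name): a dict with "fovy" (degrees; the focal length in pixels is half the picture's height over the tangent of half this angle, whatever the lens; pixels are square), "cx", "cy" (the principal point, pixels), "R" (3x3) and "t" (3): a world point X has camera coordinates R X + t. Camera axes: x right, y down, z forward; pixel columns grow to the right and rows downward; lengths in mm; the calibration is good to about 2 mm. A picture is of the moment at which its call begins: read the wrist's pose just before it. camera_info takes no time and is no camera call; for the wrist camera it gives the pose at the moment of the call.
- ctrl.finish_job(): hands the job in, once; it reports no verdict.
Trained networks look in the newest picture that a camera, given by its name, has taken for a name from the list of things; names that differ only in an ending like _2 or _b are one class to them, and where a whole thing is asked for, a point or a joint stands for the part that bears it (a point fixed in the world has none). Each returns a list of dicts, best first, with "conf" (0 to 1); they miss things now and then, are a little off and sometimes report something else, mostly with a low value. They report only what shows in the picture. A call takes as long as a camera call.
- ctrl.search_frame(label, camera): "extent" ([centre column, centre row, width, height] in pixels, round what is visible of it).
- ctrl.silhouettes(label, camera): "region" (384x512 bool, what is visible of it) and "extent" ([centre column, centre row, width, height] in pixels, round what is visible of it).
- ctrl.mark_of(label, camera): "point" ([column, row] in pixels: a listed point, or the origin of a listed thing).
The state is a dict: "clock": time; "qpos": joint angles; "qd": joint speeds; "tau": joint torques, N m; "eef_pos": TCP position; "tool_rot": TCP orientation; "force": force on the tool from outside, world axes, zero at the start; "torque": the same for the moment, N m; "width": finger opening in mm.
Only numpy, scipy, OpenCV 4.12 (cv2) and the standard library are available. Lean on these libraries where they do the work, as an engineer would, in place of code of your own. Each camera call takes 0.05 s, during which the arm holds its last target.

## Working session

There is one attempt and no reset: what is moved stays moved. The work goes in short steps, Python scripts to look and compute and a tool call to move; the robot and the scene stay as the last step left them, time stands still between calls to the robot, and variables do not carry over. Pictures are saved under pics/ and viewed, and the job is handed in when it is done.

Besides the shell and the picture viewer there is one more tool, called after "Request:" as name([rows], argument=value, ...), one row to a line, values as JSON. servo_tool: Moves the arm, as the interface text tells. Its arguments: {"type":"object","properties":{"rows":{"type":"array"}},"required":["rows"]}

```bash
mkdir -p pics
cat > h.py <<'E'
import numpy as np, cv2
from cell import ctrl
def save(cam,name):
    im=ctrl.get_image(cam); cv2.imwrite('pics/'+name+'.png',cv2.cvtColor(im,cv2.COLOR_RGB2BGR)); return im
def KRt(cam):
    c=ctrl.camera_info(cam); f=192/np.tan(np.radians(c['fovy'])/2)
    return np.array([[f,0,c['cx']],[0,f,c['cy']],[0,0,1]]),np.array(c['R']),np.array(c['t'])
def proj(cam,X,k=None):
    K,R,t=k or KRt(cam); p=(np.atleast_2d(X)@R.T+t)@K.T; return p[:,:2]/p[:,2:]
def onplane(cam,px,z,k=None):
    K,R,t=k or KRt(cam); d=R.T@np.linalg.solve(K,np.array([px[0],px[1],1.])); o=-R.T@t
    return o+d*(z-o[2])/d[2]
E
python3 - <<'E'
from h import *
s=ctrl.read_state();print({k:np.round(v,3) for k,v in s.items()})
for c in ['side','top','wrist']:
    save(c,c+'0'); i=ctrl.camera_info(c); print(c,i)
    for l in ['grill','knob_grip','drawer_handle','bowl','pepper_mill','tongs']:
        r=ctrl.mark_of(l,c); print(l,[(np.round(x['point'],1),round(x['conf'],2)) for x in r[:2]])
E
```

```text
{'clock': np.float64(0.0), 'qpos': array([-1.373,  0.629,  0.038,  1.518, -0.027,  0.996, -0.02 ]), 'qd': array([-0.002, -0.001, -0.001, -0.   ,  0.001,  0.001,  0.002]), 'tau': array([ 1.0000e-03, -5.6341e+01,  1.2260e+00, -1.9344e+01,  1.1000e-02,
        1.1000e-02,  0.0000e+00]), 'eef_pos': array([169.289, 626.951, 249.083]), 'tool_rot': array([ 3.141,  1.569, -1.835]), 'force': array([-0.405,  0.164, -0.549]), 'torque': array([ 0.004, -0.024,  0.056]), 'width': np.float64(85.17)}
side {'fovy': 53.480076004883884, 'cx': 253.74201355610782, 'cy': 189.26414109508076, 'R': array([[ 0.75020822, -0.66094847,  0.01829644],
       [-0.35772942, -0.42900098, -0.82945031],
       [ 0.5560731 ,  0.61571526, -0.55828077]]), 't': array([-387.83686122,  313.94520801,  658.70975247])}
grill [(array([235.5, 200.4]), 0.58), (array([289.5, 198.6]), 0.57)]
knob_grip [(array([308.1, 191. ]), 0.6), (array([352.3, 267. ]), 0.29)]
drawer_handle [(array([233.6, 198.2]), 0.86)]
bowl [(array([352.4, 263.8]), 0.56)]
pepper_mill [(array([199.7, 172.7]), 0.97)]
tongs [(array([147.8, 204.5]), 0.65)]
top {'fo
[... 263 characters left out ...]
0497, 1010.61093785])}
grill [(array([257.5, 143.1]), 0.63)]
knob_grip [(array([302.5, 160.2]), 0.72)]
drawer_handle [(array([302.6, 159.3]), 0.71), (array([231.9, 195.2]), 0.7)]
bowl [(array([361.1, 191.2]), 0.66)]
pepper_mill [(array([148.7, 168.9]), 0.93)]
tongs [(array([140. , 250.3]), 0.74)]
wrist {'fovy': 71.04723876788803, 'cx': 257.20371075224426, 'cy': 189.99061587924746, 'R': array([[ 2.62309866e-01,  9.64983531e-01, -5.65313315e-04],
       [ 9.17951011e-01, -2.49344347e-01,  3.08534176e-01],
       [ 2.97589440e-01, -8.14504883e-02, -9.51213090e-01]]), 't': array([-648.96586022,  -38.93910014,  380.10620078])}
grill []
knob_grip []
drawer_handle []
bowl []
pepper_mill []
tongs []
```

View pics/top0.png

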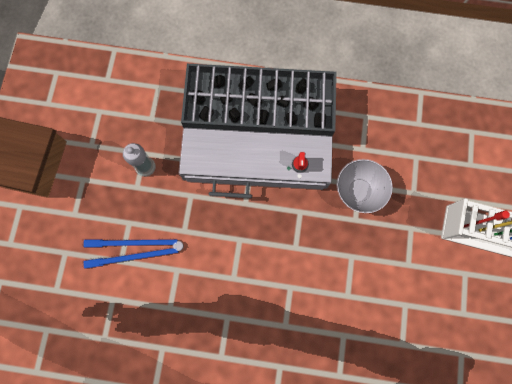

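View pics/side0.png

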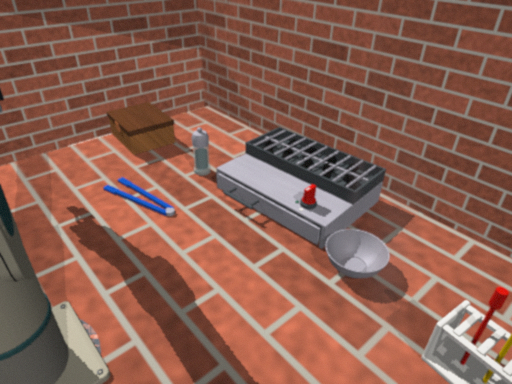

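Run:
```python
from h import *
# fit grill pose (x,y,yaw, z) from knob + handle marks in both views
from scipy.optimize import least_squares
obs=[('side',[308.1,191.],(-80,-110,111)),('top',[302.5,160.2],(-80,-110,111)),('side',[233.6,198.2],'h'),('top',[231.9,195.2],'h')]
ks={c:KRt(c) for c in('side','top')}
print(onplane('top',[302.5,160.2],111),onplane('top',[231.9,195.2],42),onplane('side',[308.1,191.],111),onplane('side',[233.6,198.2],42))
for a in (0,1):
    c=('side','top')
def tri(ps):
    f=lambda X:np.concatenate([(proj(c,X,ks[c])[0]-p) for c,p in ps])
    r=least_squares(f,[600,0,100]);return r.x,r.fun
print(tri([('side',[308.1,191.]),('top',[302.5,160.2])]))
print(tri([('side',[233.6,198.2]),('top',[231.9,195.2])]))
```

```text
[656.60340189 -47.97892752 111.        ] [559.96164171 112.01794749  42.        ] [656.80290678 -40.44252966 111.        ] [557.77795924 129.4563619   42.        ]
(array([653.15574718, -46.11656459, 116.16046252]), array([ 0.94673136, -0.20649614, -0.70900281,  0.63883764]))
(array([553.07974989, 114.00388218,  53.63663404]), array([ 2.2403872 , -0.34284221, -1.44656875,  1.58444763]))
```

Run:
```python
import cv2
a=cv2.imread('pics/top0.png')[50:215,165:345]; cv2.imwrite('pics/topz.png',cv2.resize(a,None,fx=4,fy=3.6,interpolation=cv2.INTER_CUBIC)[:600])
a=cv2.imread('pics/side0.png')[120:250,205:395]; cv2.imwrite('pics/sidez.png',cv2.resize(a,None,fx=4,fy=4,interpolation=cv2.INTER_CUBIC))
```

```text
(no output)
```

View pics/topz.png

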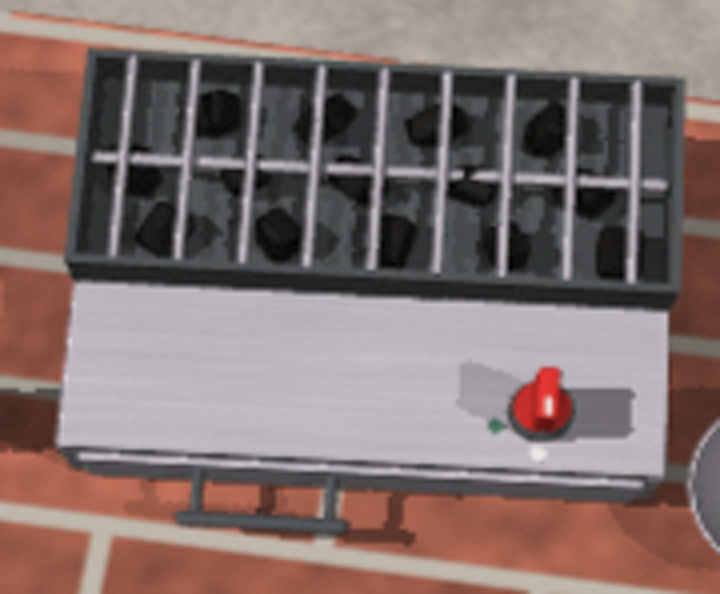

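View pics/sidez.png

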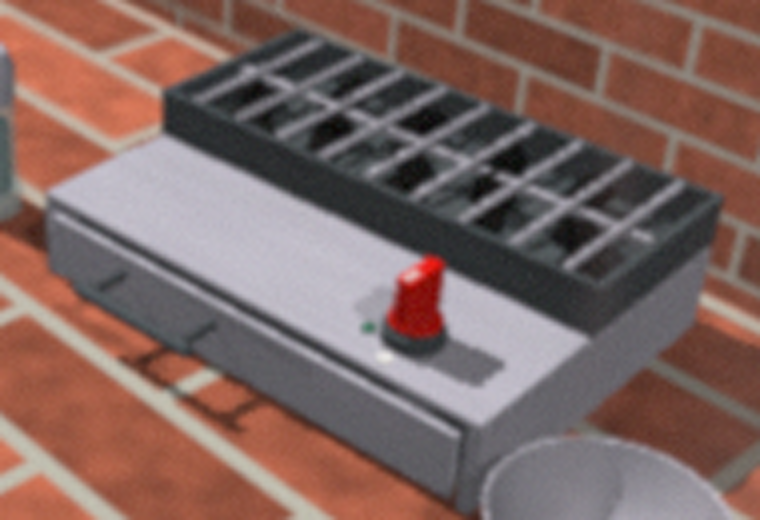

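```bash
cat > fit.py <<'E'
from h import *
from scipy.optimize import least_squares
T=[((-120,190,70),58,446),((-120,-190,70),664,475),((0,190,109),67,262),((160,190,109),90,50),((160,-190,109),685,80),((0,-190,109),678,292),((-155,110,42),180,518),((-155,10,42),347,526)]
S=[((-120,-190,70),472,422),((-120,190,70),47,198),((0,190,109),163,92),((160,190,109),303,27),((160,-190,109),722,200),((0,-190,109),597,285)]
X=np.array([a[0] for a in T],float);pt=np.array([(165+u/4,50+v/3.6) for _,u,v in T])
Y=np.array([a[0] for a in S],float);ps=np.array([(205+u/4,120+v/4) for _,u,v in S])
ks={c:KRt(c) for c in('side','top')}
def W(p,P):
    c,s=np.cos(p[2]),np.sin(p[2]); return P@np.array([[c,s,0],[-s,c,0],[0,0,1]])+[p[0],p[1],0]
f=lambda p:np.concatenate([(proj('top',W(p,X),ks['top'])-pt).ravel(),(proj('side',W(p,Y),ks['side'])-ps).ravel()])
r=least_squares(f,[700,60,0.1],loss='soft_l1')
p=r.x;print(p,np.degrees(p[2]));print(np.round(f(p).reshape(-1,2),1))
for n,q in dict(knob=(-80,-110,111),handle=(-155,60,42),handleout=(-245,60,42)).items(): print(n,W(p,np.array([q],float))[0])
E
python3 fit.py
python3 - <<'E'
from h import *
from cell import ctrl
for l,z in [('bowl',0),('pepper_mill',0),('tongs',0)]:
  for c in('top','side'):
    print(l,c,[onplane(c,r['point'],z).round() for r in ctrl.mark_of(l,c)[:1]])
E
```

```text
[7.24186756e+02 7.04745571e+01 8.92538577e-02] 5.113869352785948
[[-0.7  0.1]
 [ 0.4  1.1]
 [-0.9  0. ]
 [-0.6 -0.5]
 [ 0.4 -0.2]
 [ 0.9  0.7]
 [ 0.8 -1.8]
 [-1.6 -1.7]
 [ 1.9  2.1]
 [-1.2 -1.4]
 [-0.9 -0.4]
 [-1.6  0.2]
 [ 0.4 -0.5]
 [ 0.6  1.8]]
knob [654.3100888  -46.21842203 111.        ]
handle [564.45560665 116.41974088  42.        ]
handleout [474.81385003 108.39755472  42.        ]
bowl top [array([ 630., -220.,    0.])]
bowl side [array([ 641., -207.,    0.])]
pepper_mill top [array([606., 346.,   0.])]
pepper_mill side [array([600., 354.,   0.])]
tongs top [array([391., 325.,   0.])]
tongs side [array([392., 306.,   0.])]
```

```bash
cat >> h.py <<'E'
from scipy.spatial.transform import Rotation as Ro
def tool():
    s=ctrl.read_state(); return np.array(s['eef_pos']),Ro.from_euler('xyz',s['tool_rot']),s
def target(yawz,downx=True):
    # tool x down, tool z horizontal at heading yawz
    z=np.array([np.cos(yawz),np.sin(yawz),0]);x=np.array([0,0,-1.]);return Ro.from_matrix(np.c_[x,np.cross(z,x),z])
def togo(P,yawz):
    p,R,s=tool(); d=R.inv().apply(np.array(P)-p); w=np.degrees((R.inv()*target(yawz)).as_rotvec())
    print('t',round(float(s['clock']),2),'pos',p.round(1),'F',np.round(s['force'],1),'M',np.round(s['torque'],2),'w',round(float(s['width']),1),'q',np.round(s['qpos'],2))
    print('shift/750',(d/750).round(4),'turn/6deg',(w/6).round(3))
E
python3 - <<'E'
from h import *
p,R,s=tool();print(R.as_matrix().round(3))
a=0.0893
togo((654,-46,250),a+np.pi/2);togo((654,-46,250),a-np.pi/2)
E
```

```text
[[-0.    -0.965  0.261]
 [ 0.     0.261  0.965]
 [-1.     0.     0.   ]]
t 1.35 pos [169.5 627.6 250. ] F [-0.1  0.3  0.3] M [-0.02  0.03 -0.03] w 85.1 q [-1.37  0.63  0.04  1.52 -0.03  1.   -0.02]
shift/750 [-0.     -0.8579 -0.6985] turn/6deg [-3.372  0.    -0.   ]
t 1.35 pos [169.5 627.6 250. ] F [-0.1  0.3  0.3] M [-0.02  0.03 -0.03] w 85.1 q [-1.37  0.63  0.04  1.52 -0.03  1.   -0.02]
shift/750 [-0.     -0.8579 -0.6985] turn/6deg [ 2.6628e+01 -0.0000e+00 -1.0000e-03]
```

Request:
servo_tool([
  {"dy": -0.05,"dz": -0.041,"fingers": 0},
  {"dy": -0.05,"dz": -0.041,"fingers": 0},
  {"dy": -0.05,"dz": -0.041,"fingers": 0},
  {"dy": -0.05,"dz": -0.041,"fingers": 0},
  {"dy": -0.05,"dz": -0.041,"fingers": 0},
])

```text
schema error: expected keys dx, dy, dz, wx, wy, wz, fingers
```

Request:
servo_tool([
  {"dy": -0.05,"dz": -0.041,"fingers": 0},
  {"dy": -0.05,"dz": -0.041,"fingers": 0},
  {"dy": -0.05,"dz": -0.041,"fingers": 0},
  {"dy": -0.05,"dz": -0.041,"fingers": 0},
  {"dy": -0.05,"dz": -0.041,"fingers": 0},
])

```text
schema error: expected keys dx, dy, dz, wx, wy, wz, fingers
```

Request:
servo_tool([
  {"dy": -0.05,"dz": -0.041,"fingers": 0},
  {"dy": -0.05,"dz": -0.041,"fingers": 0},
  {"dy": -0.05,"dz": -0.041,"fingers": 0},
  {"dy": -0.05,"dz": -0.041,"fingers": 0},
  {"fingers": 0},
])

```text
schema error: expected keys dx, dy, dz, wx, wy, wz, fingers
```

Run:
```python
from h import *
togo((654,-46,200),.0893+np.pi/2)
```

```text
t 1.35 pos [169.5 627.6 250. ] F [-0.1  0.3  0.3] M [-0.02  0.03 -0.03] w 85.1 q [-1.37  0.63  0.04  1.52 -0.03  1.   -0.02]
shift/750 [ 0.0666 -0.8579 -0.6985] turn/6deg [-3.372  0.    -0.   ]
```

All keys are needed.

Request:
servo_tool([
  {"dx": 0,"dy": -0.05,"dz": -0.041,"wx": 0,"wy": 0,"wz": 0,"fingers": 0},
  {"dx": 0,"dy": -0.05,"dz": -0.041,"wx": 0,"wy": 0,"wz": 0,"fingers": 0},
  {"dx": 0,"dy": -0.05,"dz": -0.041,"wx": 0,"wy": 0,"wz": 0,"fingers": 0},
  {"dx": 0,"dy": -0.05,"dz": -0.041,"wx": 0,"wy": 0,"wz": 0,"fingers": 0},
  {"dx": 0,"dy": -0.05,"dz": -0.041,"wx": 0,"wy": 0,"wz": 0,"fingers": 0},
])

```text
clock: 1.98
eef_pos: [311.3, 429.0, 250.2]
tool_rot: [-0.499, 1.57, 0.808]
force: [-0.0, 0.2, 0.3]
width: 85.4
```

Request:
servo_tool([
  {"dx": 0,"dy": -0.05,"dz": -0.041,"wx": 0,"wy": 0,"wz": 0,"fingers": 0},
  {"dx": 0,"dy": -0.05,"dz": -0.041,"wx": 0,"wy": 0,"wz": 0,"fingers": 0},
  {"dx": 0,"dy": -0.05,"dz": -0.041,"wx": 0,"wy": 0,"wz": 0,"fingers": 0},
  {"dx": 0,"dy": -0.05,"dz": -0.041,"wx": 0,"wy": 0,"wz": 0,"fingers": 0},
  {"dx": 0,"dy": -0.05,"dz": -0.041,"wx": 0,"wy": 0,"wz": 0,"fingers": 0},
])

```text
clock: 2.6
eef_pos: [452.3, 231.7, 250.3]
tool_rot: [-0.642, 1.57, 0.665]
force: [-0.1, 0.7, -0.7]
width: 85.7
```

Request:
servo_tool([
  {"dx": 0,"dy": -0.05,"dz": -0.041,"wx": 0,"wy": 0,"wz": 0,"fingers": 0},
  {"dx": 0,"dy": -0.05,"dz": -0.041,"wx": 0,"wy": 0,"wz": 0,"fingers": 0},
  {"dx": 0,"dy": -0.05,"dz": -0.041,"wx": 0,"wy": 0,"wz": 0,"fingers": 0},
  {"dx": 0,"dy": -0.05,"dz": -0.041,"wx": 0,"wy": 0,"wz": 0,"fingers": 0},
  {"dx": 0,"dy": 0,"dz": 0,"wx": -1,"wy": 0,"wz": 0,"fingers": 0},
])

```text
clock: 3.22
eef_pos: [566.3, 69.9, 250.0]
tool_rot: [-2.381, 1.567, -0.974]
force: [-1.4, 0.9, -0.3]
width: 85.4
```

Run:
```python
from h import *
togo((654,-46,200),.0893+np.pi/2)
```

```text
t 3.23 pos [566.3  69.9 250. ] F [-1.4  0.9 -0.3] M [0.03 0.08 0.  ] w 85.4 q [-0.21  0.51  0.05  1.75 -0.03  0.88  1.26]
shift/750 [ 0.0674 -0.1405 -0.1332] turn/6deg [-2.418 -0.026  0.019]
```

Request:
servo_tool([
  {"dx": 0,"dy": -0.047,"dz": -0.044,"wx": 0,"wy": 0,"wz": 0,"fingers": 0},
  {"dx": 0,"dy": -0.047,"dz": -0.044,"wx": 0,"wy": 0,"wz": 0,"fingers": 0},
  {"dx": 0.02,"dy": -0.047,"dz": -0.044,"wx": -0.8,"wy": 0,"wz": 0,"fingers": 0},
  {"dx": 0.02,"dy": 0,"dz": 0,"wx": -0.8,"wy": 0,"wz": 0,"fingers": 0},
  {"dx": 0.02,"dy": 0,"dz": 0,"wx": -0.8,"wy": 0,"wz": 0,"fingers": 0},
])

```text
clock: 3.85
eef_pos: [652.9, -40.4, 204.2]
tool_rot: [1.618, 1.571, -3.001]
force: [0.6, 0.4, -0.4]
width: 85.4
```

Run:
```python
from h import *
togo((654,-46,200),.0893+np.pi/2)
k=KRt('wrist');save('wrist','w1')
for X in [(654,-46,111),(654,-46,123)]: print(proj('wrist',X,k))
r=ctrl.mark_of('knob_grip','wrist');print(r[:2])
save('side','s1')
```

```text
t 3.85 pos [652.9 -40.4 204.2] F [ 0.6  0.4 -0.4] M [ 0.03 -0.01  0.01] w 85.4 q [ 0.03  0.68 -0.02  1.55  0.02  0.91  1.67]
shift/750 [ 0.0056 -0.0007 -0.0075] turn/6deg [ 0.04  -0.    -0.002]
[[251.64744529 200.88093704]]
[[251.35208114 205.98870947]]
[{'point': [250.1, 204.4], 'conf': 0.6}, {'point': [418.5, 104.6], 'conf': 0.2}]
```

View pics/w1.png

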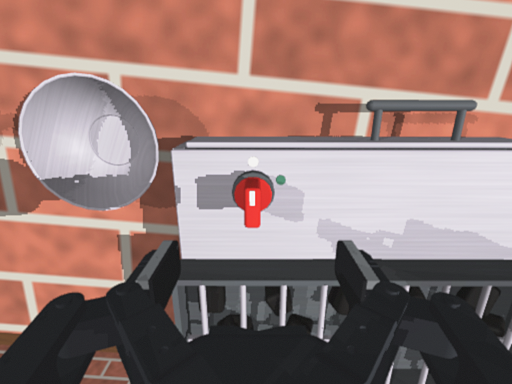

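Request:
servo_tool([
  {"dx": 0.022,"dy": -0.0027,"dz": -0.0068,"wx": 0.04,"wy": 0,"wz": 0,"fingers": 0},
  {"dx": 0.03,"dy": 0,"dz": 0,"wx": 0,"wy": 0,"wz": 0,"fingers": 0},
  {"dx": 0.03,"dy": 0,"dz": 0,"wx": 0,"wy": 0,"wz": 0,"fingers": 0},
  {"dx": 0.025,"dy": 0,"dz": 0,"wx": 0,"wy": 0,"wz": 0,"fingers": 0},
  {"dx": 0.015,"dy": 0,"dz": 0,"wx": 0,"wy": 0,"wz": 0,"fingers": 0},
])

```text
clock: 4.62
eef_pos: [655.0, -44.4, 112.2]
tool_rot: [1.625, 1.57, -3.0]
force: [-0.3, 0.5, 0.2]
width: 85.3
```

Run:
```python
from h import *
togo((655.5,-45.5,111),.0893+np.pi/2)
k=KRt('wrist');save('wrist','w2')
for X in [(655.5,-45.5,111),(655.5,-45.5,123)]: print(proj('wrist',X,k))
r=ctrl.mark_of('knob_grip','wrist');print(r[:2])
```

```text
t 4.62 pos [655.  -44.4 112.2] F [-0.3  0.5  0.2] M [ 0.02 -0.01  0.03] w 85.3 q [ 0.04  0.8  -0.02  1.61  0.02  0.74  1.67]
shift/750 [ 0.0017 -0.0006 -0.0015] turn/6deg [-0.016 -0.001 -0.01 ]
[[256.80338013 260.77547232]]
[[256.75591353 274.46203293]]
[{'point': [257.2, 263.9], 'conf': 0.81}]
```

View pics/w2.png

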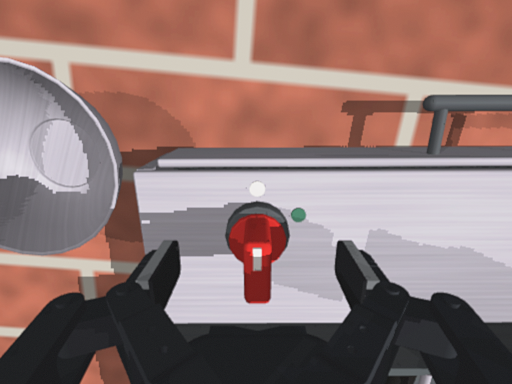

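Request:
servo_tool([
  {"dx": 0.0015,"dy": -0.001,"dz": -0.0015,"wx": 0,"wy": 0,"wz": 0,"fingers": 0.5},
  {"dx": 0,"dy": 0,"dz": 0,"wx": 0,"wy": 0,"wz": 0,"fingers": 1},
  {"dx": 0,"dy": 0,"dz": 0,"wx": 0,"wy": 0,"wz": 0,"fingers": 1},
  {"dx": 0,"dy": 0,"dz": 0,"wx": 0,"wy": 0,"wz": 0,"fingers": 1},
  {"dx": 0,"dy": 0,"dz": 0,"wx": 0,"wy": 0,"wz": 0,"fingers": 1},
])

```text
clock: 5.35
eef_pos: [656.3, -44.7, 113.0]
tool_rot: [-0.62, 1.57, 1.039]
force: [-0.4, 2.3, 3.9]
width: 13.5
```

Request:
servo_tool([
  {"dx": 0,"dy": 0,"dz": 0,"wx": 0,"wy": 0,"wz": 0,"fingers": 1},
  {"dx": 0,"dy": 0,"dz": 0,"wx": 0,"wy": 0,"wz": 0,"fingers": 1},
])

```text
clock: 5.6
eef_pos: [656.3, -44.7, 113.0]
tool_rot: [-0.661, 1.57, 0.998]
force: [-1.9, 1.2, 5.9]
width: 13.6
```

Run:
```python
from h import *
togo((655.5,-45.5,133),.0893+np.pi/2)
```

```text
t 5.6 pos [656.3 -44.7 113. ] F [-1.9  1.2  5.9] M [ 0.4   0.33 -0.02] w 13.6 q [ 0.04  0.8  -0.02  1.61  0.02  0.74  1.67]
shift/750 [-0.0267  0.0011 -0.001 ] turn/6deg [-0.008  0.007  0.006]
```

Request:
servo_tool([
  {"dx": -0.006,"dy": 0,"dz": 0,"wx": 0,"wy": 0,"wz": 0,"fingers": 1},
  {"dx": -0.008,"dy": 0,"dz": 0,"wx": 0,"wy": 0,"wz": 0,"fingers": 1},
  {"dx": -0.008,"dy": 0,"dz": 0,"wx": 0,"wy": 0,"wz": 0,"fingers": 1},
  {"dx": -0.006,"dy": 0,"dz": 0,"wx": 0,"wy": 0,"wz": 0,"fingers": 1},
  {"dx": 0,"dy": 0,"dz": 0,"wx": 0,"wy": 0,"wz": 0,"fingers": 1},
])

```text
clock: 6.22
eef_pos: [656.1, -44.8, 132.6]
tool_rot: [0.159, 1.57, 1.819]
force: [4.6, 3.0, -12.2]
width: 13.1
```

Run:
```python
from h import *
togo((655.5,-45.5,133),.0893+np.pi/2)
save('wrist','w3')
```

```text
t 6.22 pos [656.1 -44.8 132.6] F [  4.6   3.  -12.2] M [ 0.64 -0.99 -0.01] w 13.1 q [ 0.04  0.77 -0.02  1.59  0.02  0.78  1.67]
shift/750 [-0.0005  0.0009 -0.0009] turn/6deg [-0.008  0.008 -0.001]
```

View pics/w3.png

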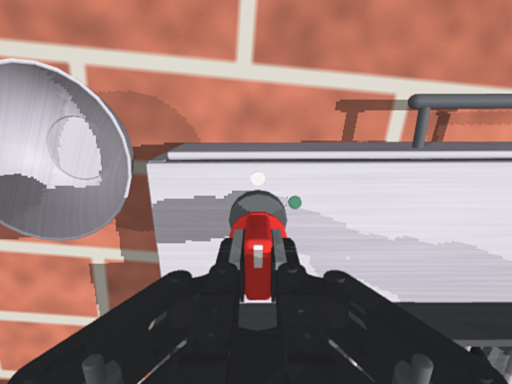

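Request:
servo_tool([
  {"dx": -0.003,"dy": 0,"dz": 0,"wx": 0,"wy": 0,"wz": 0,"fingers": 1},
  {"dx": -0.001,"dy": 0,"dz": 0,"wx": 0,"wy": 0,"wz": 0,"fingers": 1},
  {"dx": 0,"dy": 0,"dz": 0,"wx": 0,"wy": 0,"wz": 0,"fingers": 1},
])

```text
clock: 6.65
eef_pos: [656.2, -44.8, 135.2]
tool_rot: [0.247, 1.57, 1.906]
force: [4.8, 3.1, -13.6]
width: 12.8
```

Request:
servo_tool([
  {"dx": -0.002,"dy": 0,"dz": 0,"wx": 0,"wy": 0,"wz": 0,"fingers": 1},
  {"dx": 0,"dy": 0,"dz": 0,"wx": 0,"wy": 0,"wz": 0,"fingers": 1},
])

```text
clock: 6.9
eef_pos: [656.1, -44.8, 135.3]
tool_rot: [0.638, 1.57, 2.297]
force: [8.1, 2.8, -21.3]
width: 13.1
```

Request:
servo_tool([
  {"dx": 0,"dy": 0,"dz": 0,"wx": 0.8,"wy": 0,"wz": 0,"fingers": 1},
  {"dx": 0,"dy": 0,"dz": 0,"wx": 0.8,"wy": 0,"wz": 0,"fingers": 1},
  {"dx": 0,"dy": 0,"dz": 0,"wx": 0.8,"wy": 0,"wz": 0,"fingers": 1},
  {"dx": 0,"dy": 0,"dz": 0,"wx": 0.8,"wy": 0,"wz": 0,"fingers": 1},
  {"dx": 0,"dy": 0,"dz": 0,"wx": 0.8,"wy": 0,"wz": 0,"fingers": 1},
])

```text
clock: 7.52
eef_pos: [656.1, -44.3, 135.3]
tool_rot: [0.974, 1.569, 2.212]
force: [6.0, 4.1, -22.0]
width: 13.1
```

Run:
```python
from h import *
togo((656,-45,135),.0893+np.pi/2-1.2)
save('wrist','w4')
```

```text
t 7.53 pos [656.1 -44.3 135.3] F [  6.    4.1 -22. ] M [ 0.72 -1.72  0.18] w 13.1 q [-0.03  0.77  0.1   1.6  -0.1   0.78  1.35]
shift/750 [ 0.0005 -0.0001 -0.0009] turn/6deg [ 7.429e+00  3.000e-03 -1.300e-02]
```

View pics/w4.png

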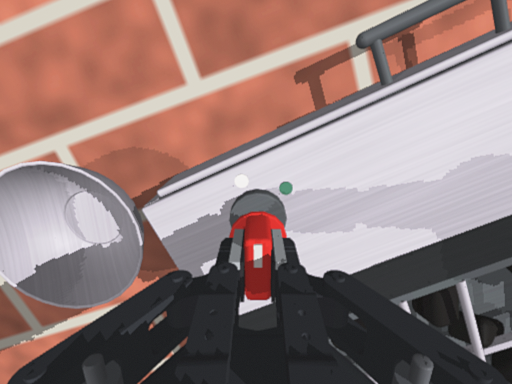

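The knob is turning with the gripper (bar still aligned between the pads at column 257). Continue.

Request:
servo_tool([
  {"dx": 0,"dy": 0,"dz": 0,"wx": 0.8,"wy": 0,"wz": 0,"fingers": 1},
  {"dx": 0,"dy": 0,"dz": 0,"wx": 0.8,"wy": 0,"wz": 0,"fingers": 1},
  {"dx": 0,"dy": 0,"dz": 0,"wx": 0.8,"wy": 0,"wz": 0,"fingers": 1},
  {"dx": 0,"dy": 0,"dz": 0,"wx": 0.8,"wy": 0,"wz": 0,"fingers": 1},
  {"dx": 0,"dy": 0,"dz": 0,"wx": 0.8,"wy": 0,"wz": 0,"fingers": 1},
])

```text
clock: 8.2
eef_pos: [656.3, -44.0, 135.3]
tool_rot: [1.146, 1.569, 1.965]
force: [8.6, 2.7, -23.5]
width: 13.3
```

Request:
servo_tool([
  {"dx": 0,"dy": 0,"dz": 0,"wx": 0.8,"wy": 0,"wz": 0,"fingers": 1},
  {"dx": 0,"dy": 0,"dz": 0,"wx": 0.8,"wy": 0,"wz": 0,"fingers": 1},
  {"dx": 0,"dy": 0,"dz": 0,"wx": 0.8,"wy": 0,"wz": 0,"fingers": 1},
  {"dx": 0,"dy": 0,"dz": 0,"wx": 0.8,"wy": 0,"wz": 0,"fingers": 1},
  {"dx": 0,"dy": 0,"dz": 0,"wx": 0.3,"wy": 0,"wz": 0,"fingers": 1},
])

```text
clock: 8.82
eef_pos: [656.5, -43.7, 135.3]
tool_rot: [1.384, 1.569, 1.838]
force: [8.1, 2.4, -21.7]
width: 12.9
```

Run:
```python
from h import *
togo((656,-45,135),.0893+np.pi/2-1.2)
save('wrist','w5')
```

```text
t 8.82 pos [656.5 -43.7 135.3] F [  8.1   2.4 -21.7] M [ 0.55 -1.95  0.13] w 12.9 q [-0.16  0.79  0.31  1.6  -0.31  0.8   0.75]
shift/750 [ 0.0004 -0.0013 -0.0014] turn/6deg [-0.055  0.002 -0.012]
```

View pics/w5.png

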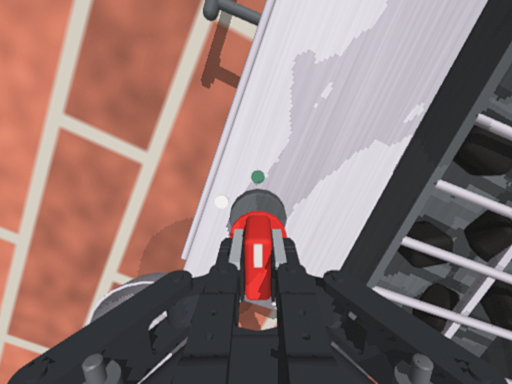

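Request:
servo_tool([
  {"dx": 0,"dy": 0,"dz": 0,"wx": 0.3,"wy": 0,"wz": 0,"fingers": 1},
  {"dx": 0.002,"dy": 0,"dz": 0,"wx": 0,"wy": 0,"wz": 0,"fingers": 1},
  {"dx": 0.003,"dy": 0,"dz": 0,"wx": 0,"wy": 0,"wz": 0,"fingers": 1},
  {"dx": 0,"dy": 0,"dz": 0,"wx": 0,"wy": 0,"wz": 0,"fingers": 0.4},
  {"dx": 0,"dy": 0,"dz": 0,"wx": 0,"wy": 0,"wz": 0,"fingers": 0.3},
])

```text
clock: 9.5
eef_pos: [656.0, -46.7, 135.1]
tool_rot: [-1.713, 1.57, -1.291]
force: [0.5, -0.0, -0.7]
width: 48.8
```

Request:
servo_tool([
  {"dx": 0,"dy": 0,"dz": 0,"wx": 0,"wy": 0,"wz": 0,"fingers": 0.2},
  {"dx": 0,"dy": 0,"dz": 0,"wx": 0,"wy": 0,"wz": 0,"fingers": 0.2},
])

```text
clock: 9.75
eef_pos: [656.1, -45.8, 134.6]
tool_rot: [-0.848, 1.57, -0.426]
force: [0.7, 0.4, 0.1]
width: 68.4
```

Run:
```python
from h import *
togo((656,-45,220),.0893)
save('wrist','w6')
```

```text
t 9.75 pos [656.1 -45.8 134.6] F [0.7 0.4 0.1] M [ 0.   -0.03  0.02] w 68.4 q [-0.16  0.79  0.32  1.6  -0.32  0.8   0.72]
shift/750 [-0.1138  0.001   0.0003] turn/6deg [3.184e+00 3.000e-03 3.000e-03]
```

View pics/w6.png

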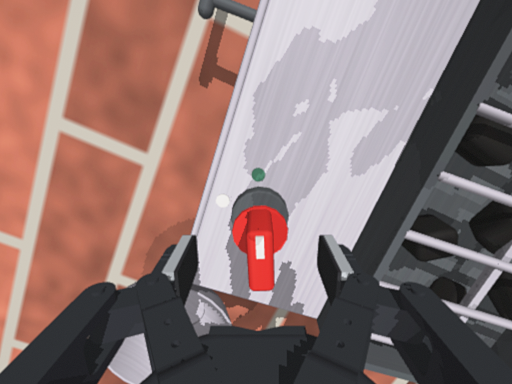

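Request:
servo_tool([
  {"dx": -0.03,"dy": 0,"dz": 0,"wx": 0,"wy": 0,"wz": 0,"fingers": 0.2},
  {"dx": -0.06,"dy": 0,"dz": 0,"wx": 0,"wy": 0,"wz": 0,"fingers": 0.2},
  {"dx": -0.02,"dy": 0,"dz": 0,"wx": 1,"wy": 0,"wz": 0,"fingers": 0.2},
  {"dx": 0,"dy": 0,"dz": 0,"wx": 1,"wy": 0,"wz": 0,"fingers": 0.3},
  {"dx": 0,"dy": 0,"dz": 0,"wx": 1,"wy": 0,"wz": 0,"fingers": 0.5},
])

```text
clock: 10.42
eef_pos: [656.1, -45.5, 217.2]
tool_rot: [0.304, 1.57, 0.41]
force: [0.1, 0.7, -0.8]
width: 43.7
```

Request:
servo_tool([
  {"dx": 0,"dy": 0.05,"dz": -0.023,"wx": 0,"wy": 0,"wz": 0,"fingers": 0.7},
  {"dx": 0,"dy": 0.06,"dz": -0.027,"wx": 0,"wy": 0,"wz": 0,"fingers": 0.7},
  {"dx": 0,"dy": 0.06,"dz": -0.027,"wx": 0,"wy": 0,"wz": 0,"fingers": 0.7},
  {"dx": 0,"dy": 0.056,"dz": -0.027,"wx": 0,"wy": 0,"wz": 0,"fingers": 0.7},
  {"dx": 0,"dy": 0,"dz": 0,"wx": 0,"wy": 0,"wz": 0,"fingers": 0.7},
])

```text
clock: 11.05
eef_pos: [557.8, 119.4, 216.4]
tool_rot: [2.21, 1.567, 2.326]
force: [0.1, 0.0, 1.0]
width: 25.3
```

Run:
```python
from h import *
togo((563,116,120),.0893)
k=KRt('wrist');save('wrist','w7')
print(proj('wrist',[(563,116,42)],k))
r=ctrl.mark_of('drawer_handle','wrist');print(r[:2], [onplane('wrist',x['point'],42,k) for x in r[:2]])
r=ctrl.search_frame('drawer_handle','wrist');print(r[:2])
save('top','t7')
for c in ['top']:print(ctrl.mark_of('knob_grip',c)[:1])
```

```text
t 11.05 pos [557.8 119.4 216.4] F [0.1 0.  1. ] M [-0.06 -0.05 -0.05] w 25.3 q [-0.56  0.6   0.47  1.79 -0.35  0.84  0.2 ]
shift/750 [ 0.1285 -0.0056  0.0066] turn/6deg [ 0.255 -0.022 -0.028]
[[262.08710137 178.5629216 ]]
[{'point': [259.6, 177.3], 'conf': 0.74}] [array([559.98944099, 117.16172303,  42.        ])]
[{'extent': [280.2, 196.2, 55.2, 259.4], 'conf': 0.83}]
[{'point': [304.2, 160.2], 'conf': 0.58}]
```

View pics/w7.png

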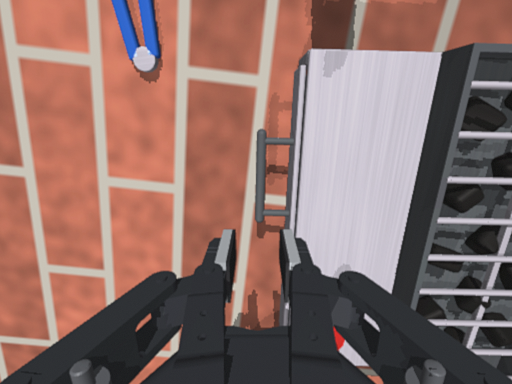

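View pics/t7.png

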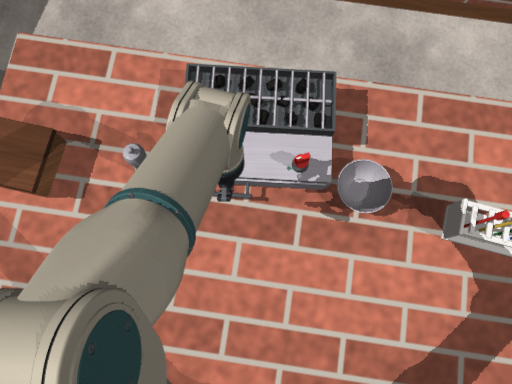

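Request:
servo_tool([
  {"dx": 0.02,"dy": -0.0045,"dz": 0.0046,"wx": 0.25,"wy": 0,"wz": 0,"fingers": 0.7},
  {"dx": 0.045,"dy": 0,"dz": 0,"wx": 0,"wy": 0,"wz": 0,"fingers": 0.7},
  {"dx": 0.045,"dy": 0,"dz": 0,"wx": 0,"wy": 0,"wz": 0,"fingers": 0.7},
  {"dx": 0.04,"dy": 0,"dz": 0,"wx": 0,"wy": 0,"wz": 0,"fingers": 0.7},
  {"dx": 0,"dy": 0,"dz": 0,"wx": 0,"wy": 0,"wz": 0,"fingers": 0.7},
])

```text
clock: 11.92
eef_pos: [562.2, 110.2, 101.3]
tool_rot: [-2.945, 1.565, -2.865]
force: [0.3, -0.4, 1.3]
width: 25.7
```

Run:
```python
from h import *
togo((561.5,117,50),.0893)
k=KRt('wrist');save('wrist','w8')
print(proj('wrist',[(561.5,117,42)],k))
r=ctrl.mark_of('drawer_handle','wrist');print(r[:2], [onplane('wrist',x['point'],42,k) for x in r[:2]])
```

```text
t 11.93 pos [562.2 110.2 101.3] F [ 0.3 -0.4  1.3] M [-0.09 -0.05  0.  ] w 25.7 q [-0.48  0.76  0.38  1.86 -0.46  0.61  0.27]
shift/750 [0.0684 0.0091 0.0002] turn/6deg [-0.084 -0.055  0.011]
[[258.03073874 206.11841292]]
[] []
```

View pics/w8.png

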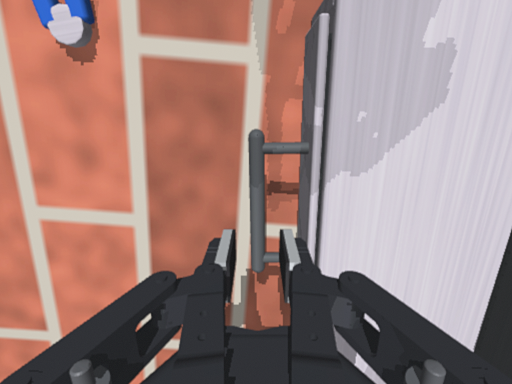

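Request:
servo_tool([
  {"dx": 0.012,"dy": 0.009,"dz": 0.0002,"wx": -0.08,"wy": -0.05,"wz": 0,"fingers": 0.7},
  {"dx": 0.02,"dy": 0,"dz": 0,"wx": 0,"wy": 0,"wz": 0,"fingers": 0.7},
  {"dx": 0.02,"dy": 0,"dz": 0,"wx": 0,"wy": 0,"wz": 0,"fingers": 0.7},
  {"dx": 0.014,"dy": 0,"dz": 0,"wx": 0,"wy": 0,"wz": 0,"fingers": 0.7},
  {"dx": 0,"dy": 0,"dz": 0,"wx": 0,"wy": 0,"wz": 0,"fingers": 0.7},
])

```text
clock: 12.65
eef_pos: [563.0, 118.0, 53.5]
tool_rot: [-0.108, 1.568, -0.017]
force: [-0.3, -0.7, -0.4]
width: 25.4
```

Run:
```python
from h import *
togo((561.5,117,50),.0893)
k=KRt('wrist');save('wrist','w9')
```

```text
t 12.65 pos [563.  118.   53.5] F [-0.3 -0.7 -0.4] M [-0.03 -0.04 -0.02] w 25.4 q [-0.46  0.83  0.32  1.88 -0.5   0.51  0.3 ]
shift/750 [ 0.0046 -0.0012 -0.0021] turn/6deg [0.015 0.03  0.003]
```

View pics/w9.png

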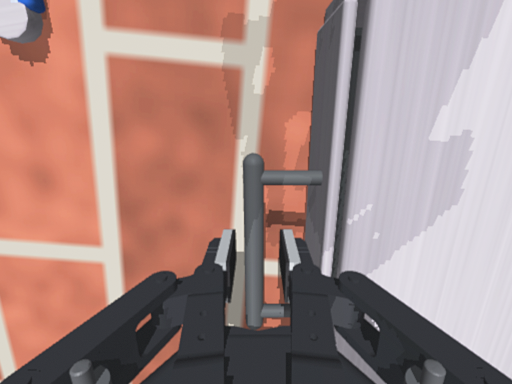

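Request:
servo_tool([
  {"dx": 0.006,"dy": 0,"dz": -0.002,"wx": 0,"wy": 0,"wz": 0,"fingers": 0.7},
  {"dx": 0,"dy": 0,"dz": 0,"wx": 0,"wy": 0,"wz": 0,"fingers": 1},
  {"dx": 0,"dy": 0,"dz": 0,"wx": 0,"wy": 0,"wz": 0,"fingers": 1},
  {"dx": 0,"dy": 0,"dz": 0,"wx": 0,"wy": 0,"wz": 0,"fingers": 1},
])

```text
clock: 13.2
eef_pos: [561.0, 118.2, 50.1]
tool_rot: [0.095, 1.568, 0.186]
force: [-4.2, 0.2, 3.4]
width: 8.7
```

Request:
servo_tool([
  {"dx": 0,"dy": 0,"dz": -0.008,"wx": 0,"wy": 0,"wz": 0,"fingers": 1},
  {"dx": 0,"dy": 0,"dz": -0.013,"wx": 0,"wy": 0,"wz": 0,"fingers": 1},
  {"dx": 0,"dy": 0,"dz": -0.013,"wx": 0,"wy": 0,"wz": 0,"fingers": 1},
  {"dx": 0,"dy": 0,"dz": -0.013,"wx": 0,"wy": 0,"wz": 0,"fingers": 1},
  {"dx": 0,"dy": 0,"dz": -0.013,"wx": 0,"wy": 0,"wz": 0,"fingers": 1},
])

```text
clock: 13.82
eef_pos: [517.1, 114.1, 50.1]
tool_rot: [0.004, 1.565, 0.095]
force: [1.7, 0.4, 0.5]
width: 8.6
```

Request:
servo_tool([
  {"dx": 0,"dy": 0,"dz": -0.013,"wx": 0,"wy": 0,"wz": 0,"fingers": 1},
  {"dx": 0,"dy": 0,"dz": -0.013,"wx": 0,"wy": 0,"wz": 0,"fingers": 1},
  {"dx": 0,"dy": 0,"dz": -0.013,"wx": 0,"wy": 0,"wz": 0,"fingers": 1},
  {"dx": 0,"dy": 0,"dz": -0.01,"wx": 0,"wy": 0,"wz": 0,"fingers": 1},
  {"dx": 0,"dy": 0,"dz": -0.003,"wx": 0,"wy": 0,"wz": 0,"fingers": 1},
])

```text
clock: 14.45
eef_pos: [477.8, 110.5, 50.1]
tool_rot: [0.061, 1.566, 0.152]
force: [2.2, 1.1, 6.4]
width: 8.3
```

Run:
```python
from h import *
togo((561-89.64,118.2-8.03,50),.0893)
save('wrist','w10')
```

```text
t 14.45 pos [477.8 110.5  50.1] F [2.2 1.1 6.4] M [ 0.05 -0.26  0.05] w 8.3 q [-0.45  0.76  0.24  2.11 -0.55  0.32  0.35]
shift/750 [ 0.      0.0004 -0.0086] turn/6deg [ 0.016  0.047 -0.003]
```

View pics/w10.png

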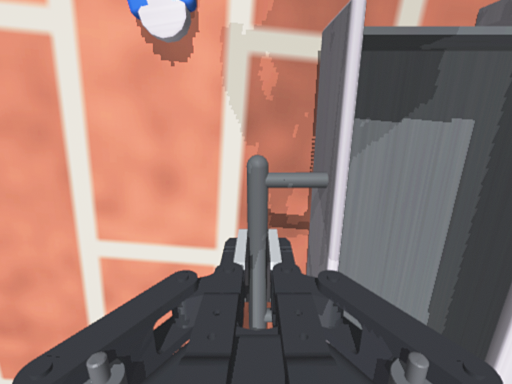

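Request:
servo_tool([
  {"dx": 0,"dy": 0,"dz": -0.005,"wx": 0,"wy": 0,"wz": 0,"fingers": 1},
  {"dx": 0,"dy": 0,"dz": -0.004,"wx": 0,"wy": 0,"wz": 0,"fingers": 1},
  {"dx": 0,"dy": 0,"dz": -0.002,"wx": 0,"wy": 0,"wz": 0,"fingers": 1},
  {"dx": 0,"dy": 0,"dz": 0,"wx": 0,"wy": 0,"wz": 0,"fingers": 1},
])

```text
clock: 15.0
eef_pos: [471.2, 109.9, 50.1]
tool_rot: [0.005, 1.563, 0.096]
force: [2.6, 0.8, 6.0]
width: 8.7
```

Request:
servo_tool([
  {"dx": 0,"dy": 0,"dz": -0.003,"wx": 0,"wy": 0,"wz": 0,"fingers": 1},
  {"dx": 0,"dy": 0,"dz": 0,"wx": 0,"wy": 0,"wz": 0,"fingers": 1},
])

```text
clock: 15.25
eef_pos: [471.1, 109.9, 50.1]
tool_rot: [-0.042, 1.559, 0.049]
force: [7.1, 0.1, 2.3]
width: 8.8
```

Run:
```python
from h import *
togo((561-89.64,118.2-8.03,50),.0893)
```

```text
t 15.25 pos [471.1 109.9  50.1] F [7.1 0.1 2.3] M [ 0.26 -1.46 -0.02] w 8.8 q [-0.44  0.76  0.23  2.13 -0.56  0.3   0.36]
shift/750 [0.0001 0.0004 0.0003] turn/6deg [0.016 0.109 0.005]
```

Request:
servo_tool([
  {"dx": 0,"dy": 0,"dz": -0.004,"wx": 0,"wy": 0,"wz": 0,"fingers": 1},
  {"dx": 0,"dy": 0,"dz": 0,"wx": 0,"wy": 0,"wz": 0,"fingers": 1},
])

```text
clock: 15.5
eef_pos: [471.0, 109.8, 50.1]
tool_rot: [-0.068, 1.554, 0.023]
force: [11.4, 1.9, -3.4]
width: 8.7
```

Request:
servo_tool([
  {"dx": 0,"dy": 0,"dz": 0.005,"wx": 0,"wy": 0,"wz": 0,"fingers": 1},
  {"dx": 0,"dy": 0,"dz": 0,"wx": 0,"wy": 0,"wz": 0,"fingers": 0.75},
  {"dx": 0,"dy": 0,"dz": 0,"wx": 0,"wy": 0,"wz": 0,"fingers": 0.7},
  {"dx": 0,"dy": 0,"dz": 0,"wx": 0,"wy": 0,"wz": 0,"fingers": 0.7},
])

```text
clock: 16.0
eef_pos: [467.5, 109.5, 49.2]
tool_rot: [-0.02, 1.568, 0.072]
force: [0.9, -0.4, -0.2]
width: 25.5
```

Run:
```python
from h import *
togo((471.5,110,200),.0893)
save('wrist','w11')
```

```text
t 16.0 pos [467.5 109.5  49.2] F [ 0.9 -0.4 -0.2] M [ 0.01 -0.02  0.01] w 25.5 q [-0.45  0.76  0.23  2.14 -0.56  0.3   0.36]
shift/750 [-2.01e-01  1.00e-04  5.90e-03] turn/6deg [0.018 0.025 0.   ]
```

View pics/w11.png

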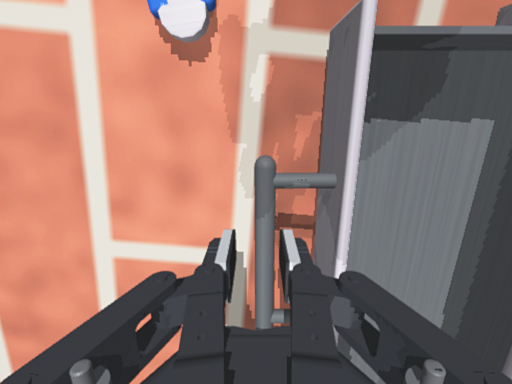

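Released, bar at column ~265 sits clear between the pads, slightly toward the inner one. Centre, then lift.

Request:
servo_tool([
  {"dx": 0,"dy": 0,"dz": 0.004,"wx": 0,"wy": 0,"wz": 0,"fingers": 0.7},
  {"dx": -0.02,"dy": 0,"dz": 0,"wx": 0,"wy": 0,"wz": 0,"fingers": 0.7},
  {"dx": -0.04,"dy": 0,"dz": 0,"wx": 0,"wy": 0,"wz": 0,"fingers": 0.7},
  {"dx": -0.06,"dy": 0,"dz": 0,"wx": 0,"wy": 0,"wz": 0,"fingers": 0.7},
  {"dx": -0.06,"dy": 0,"dz": 0,"wx": 0,"wy": 0,"wz": 0,"fingers": 0.7},
])

```text
clock: 16.68
eef_pos: [470.9, 109.8, 186.8]
tool_rot: [0.022, 1.566, 0.113]
force: [1.6, 0.3, -0.7]
width: 25.3
```

Request:
servo_tool([
  {"dx": -0.04,"dy": 0.05,"dz": 0,"wx": 0,"wy": 0,"wz": 0,"fingers": 0.7},
  {"dx": 0,"dy": 0.06,"dz": 0,"wx": 0,"wy": 0,"wz": 0,"fingers": 0.7},
  {"dx": 0,"dy": 0.06,"dz": 0,"wx": 0,"wy": 0,"wz": 0,"fingers": 0.7},
  {"dx": 0,"dy": 0.06,"dz": 0,"wx": 0,"wy": 0,"wz": 0,"fingers": 0.7},
  {"dx": 0,"dy": 0,"dz": 0,"wx": 0,"wy": 0,"wz": 0,"fingers": 0.7},
])

```text
clock: 17.3
eef_pos: [453.9, 286.1, 215.2]
tool_rot: [0.385, 1.565, 0.483]
force: [-0.6, -1.3, 0.8]
width: 26.0
```

Run:
```python
from h import *
togo((471.5,110,200),.0893)
save('top','t12');save('side','s12')
for c in('top','side'):
  for l,z in [('drawer_handle',42),('knob_grip',127.5)]:
    print(c,l,[(onplane(c,r['point'],z).round(1),r['point'],r['conf']) for r in ctrl.mark_of(l,c)[:2]])
```

```text
t 17.3 pos [453.9 286.1 215.2] F [-0.6 -1.3  0.8] M [ 0.01  0.01 -0.02] w 26.0 q [-0.96  0.56  0.53  1.89 -0.39  0.79 -0.13]
shift/750 [ 1.97e-02 -2.36e-01  2.00e-04] turn/6deg [ 0.086  0.05  -0.021]
top drawer_handle [(array([467. , 107.3,  42. ]), [227.8, 231.7], 0.76)]
top knob_grip [(array([654.1, -46.4, 127.5]), [302.5, 159.1], 0.54)]
side drawer_handle [(array([469. , 117.2,  42. ]), [209.4, 213.3], 0.96)]
side knob_grip [(array([671.3, -28.6, 127.5]), [309.1, 181.3], 0.49)]
```

View pics/t12.png

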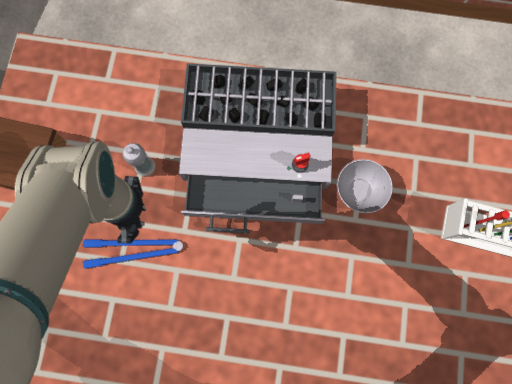

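View pics/s12.png

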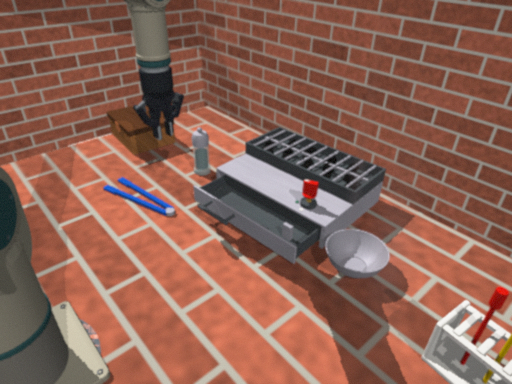

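```bash
python3 -c "
from h import *
print(ctrl.finish_job())"
```

```text
the job is handed in; nothing more can be done
None
```

The job is done and handed in at about 17.5 s of the 54 s allowed. The knob is parked, the ash drawer is fully out, and the robot is touching nothing.

- **Knob:** I pulled it up about 22 mm. At the stop the force jumped from 14 to 21 N with no further movement. I turned it clockwise just over 69° until it lined up with the green dot and let go. The final pictures show it still raised and turned.
- **Drawer:** I pulled it about 90 mm. At the end more pull only raised the force to about 11 N, with almost no movement, so it is at its stop. After I let go and backed away, the top camera puts the handle about 93 mm and the side camera about 89 mm in front of where each first saw it.
- **Other things:** the bowl, pepper mill and tongs look unmoved in the top and side pictures.

One check disagreed: in the final side view, the network's knob point, placed at parked height, was about 25 mm away from the top view's position. The pictures themselves show the knob where it should be, and that side estimate had only 0.49 confidence. The first three move calls were also refused because some row keys were missing; they moved nothing.

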